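Clear and square up the breakfast boards

ROBOT

A 6-joint arm with a two-finger parallel gripper is mounted at the origin on a cart in front of the work surface, level with it; the furniture and walls round the work are solid. World frame = base frame: x ahead of the robot, y to its left, z up, the work surface at z = 0. Lengths are in m, angles in rad, forces in N, time in s.
With the tool pointing down it reaches from about 0.4 to 0.825 m from the base axis. Payload 7 kg.
Tool frame: the origin (TCP) lies at the centre of the arm's flange, where the gripper is bolted on; the fingertips stand 178 mm ahead of it and the grasp point (between the pads) lies 159 mm ahead of it; z points along the fingers, y is the direction in which the jaws open and shut (so a half turn about z gives the same grasp; the last joint's range is limited). The gripper opens to 88 mm and grips with 3 to 60 N. Pads are 19 mm wide; open, the fingers measure 130 mm over their backs; the gripper's body (78 mm by 193 mm) begins 47 mm behind the grasp point.
Start: joints at [1.599, 0.359, 0.012, 0, -1.224, -0.288], TCP at [0.173, 0.652, 0.405] pointing down, gripper open.
Joint ranges: [-3.07, 3.07], [-1.43, 2.12], [-1.02, 1.25], [-3.03, 1.67], [-3.05, -0], [-3.03, 3.03]. Speed limits (rad/s): [2.39, 2.39, 3.01, 3.14, 3.14, 3.14].

INTERFACE

Orientations are given as [roll, pitch, yaw] about the fixed x, y, z axes, in that order (R = Rz(yaw) Ry(pitch) Rx(roll)).
In Python, from station import arm gives the robot as it stands.
- The arm moves only by the shell command python3 -m handwheel 'ROWS' [OPENING] [FORCE]. ROWS is JSON, a list of rows, each a list of 4 numbers: the shift along the world's x, y, z in cm, then the turn about the world's z in rad. In form: [[dx, dy, dz, yaw], ...]. A call has 1 to 20 rows; each row shifts and turns the commanded pose from where the row before left it; what a row does not reach is not made up. A row lasts 1/10 s, in which the tool goes at most 50 mm and 8.59 degrees, less where a joint would pass 70% of its speed; a pose out of reach is approached as far as the arm can. A call is refused whole if a number of a shift passes 5 or a number of a turn 0.15, either way. A call with a gripper value outside its range is refused whole. OPENING is the closure, from 0 (fully open) to 1 (shut), set as the call begins (- or left out, the last holds). The fingers move at their own pace and stop on an object; FORCE is the grip in N (left out, the last holds). Time passes only in rows, so rows that do not move let the fingers close. It gives the time, the measured TCP pose, the force and the opening at its end, in the units of the state.
- arm.get_state(): the state, without advancing time (a new reading comes with each control period).
- arm.grab_frame(name): name is "scene" or "top"; returns a dict with "image" (384x512x3 uint8, red, green, blue), "depth" (384x512 float32, m along the optical axis (not along the pixel's ray), 0 where there is no reading), "vfov" (degrees; the focal length in pixels is half the picture's height over the tangent of half this angle, whatever the lens; pixels are square), "cx", "cy" (the principal point, pixels), "rvec" (rotation vector, rad) and "tvec" (3), from world to camera coordinates, as OpenCV has them. Camera axes: x right, y down, z forward; pixel columns grow to the right and rows downward; lengths in m; the calibration is good to about 2 mm. A picture is of the moment at which its call begins.
- arm.job_done(): hands the job in, once; it reports no verdict.
The state is a dict: "t": time; "q": joint angles; "qd": joint speeds; "joint_efforts": joint torques, N m; "eef_pos": TCP position; "ee_rot": TCP orientation; "force": force on the tool from outside, world axes, zero at the start; "moment": the same for the moment, N m; "width": finger opening in m.
Only numpy, scipy, OpenCV 4.12 (cv2) and the standard library are available. Lean on these libraries where they do the work, as an engineer would, in place of code of your own. Each camera call takes 0.05 s, during which the arm holds its last target.

TASK

First take the yellow cup off the untidy pile of three wooden breakfast boards and stand it, still mouth down, in the middle of the blue saucer, setting it down rather than dropping it. Then knock the pile square: tap the boards across their rack until all three lie flush against both of its raised rails, one exactly above the other. Leave the mug, the timer and the squeezer where they are.

Things in the scene. Friction and masses are not known exactly. Their poses are not given: they have to be found in the camera images.
- rack: Fixed grey base plate 6 mm thick with two dark wooden rails, 10 mm thick, tops 32 mm above the worktop, along its far (+x) and left (+y) edges; -x and -y sides open. Origin on the worktop under the centre of the squared pile: inner rail faces at x = +55 mm and y = +70 mm; plate reaches to x = -90 and y = -105 mm. Its x axis points away from the robot within 0.3 rad, z up.
- board_low: Lowest board of the pile, dark wood with a light round plug in one corner; a rectangle 110 mm (own x) by 140 mm (own y), 10 mm thick, 130 g. Origin at the centre of its underside. Fully home it has the rack's x and y (0, 0), its direction, and lies 6 mm above the worktop. It slides under a push of a few newtons; a pile caught askew between the rails squares up under some 14 N.
- board_mid: Middle board, mid-brown wood, same size; origin at the centre of its underside, 16 mm above the worktop.
- board_top: Top board, light wood, same size; origin at the centre of its underside, 26 mm above the worktop, its top at 36 mm. At the start the centre of each board is 13 to 29 mm short of home in x and in y, and each is turned by up to 0.12 rad, each differently.
- cup: Yellow plastic cup standing mouth down on the pile, 78 mm tall, 56 mm across at its foot (the mouth) and a little narrower at the top, closed on top, 60 g. Origin at the centre of its underside, z up.
- saucer: Plain blue saucer, loose on the worktop, 160 mm across and 18 mm high at the rim, with a flat middle 95 mm across, 5 mm above the worktop. Origin at the centre of its underside. Stands to the robot's right, at the nearer or the farther of two places.
- red_mug: Red stoneware mug with a cream rim, 84 mm wide, 119 mm with its handle, 95 mm tall; stands upright in the place that the saucer does not have. Origin at the centre of its footprint, handle to its own -y. To be left alone.
- timer: Cream and grey round kitchen timer, 60 mm across, 41 mm tall, beyond the rack. Origin at the centre of its underside. To be left alone.
- squeezer: Orange plastic citrus squeezer, 66 mm across, 45 mm tall, beyond the rack. Origin at the centre of its underside. To be left alone.
Not all that is in view belongs to the job. What is shaped like the cup but green is not meant.

How it is judged:
By the outcome, as a careful person would: the job done as asked, in the order asked, and still so for the second after the job is handed in, with the robot touching nothing.
It also fails if it takes over 72 s, if anything falls off the work surface, if the arm or the gripper's body presses on something with over 40 N, if the wrist force passes 120 N, or if a joint passes its speed limit or range.

## Working session

There is one attempt and no reset: what is moved stays moved. The work goes in short steps, Python scripts to look and compute and a shell command to move; the robot and the scene stay as the last step left them, time stands still between calls to the robot, and variables do not carry over. Pictures are saved under pics/ and viewed, and the job is handed in when it is done.

```bash
ls; mkdir -p pics; cat > h.py <<'E'
import numpy as np, cv2
from station import arm
def grab(n):
    f=arm.grab_frame(n); H=f["image"].shape[0]
    fl=H/2/np.tan(np.radians(f["vfov"])/2)
    f["K"]=np.array([[fl,0,f["cx"]],[0,fl,f["cy"]],[0,0,1]])
    f["R"]=cv2.Rodrigues(np.array(f["rvec"],float))[0]; f["t"]=np.array(f["tvec"],float).ravel()
    return f
def ray(f,uv,z):
    uv=np.atleast_2d(np.array(uv,float)); d=np.c_[uv,np.ones(len(uv))]@np.linalg.inv(f["K"]).T@f["R"]
    c=-f["R"].T@f["t"]; s=(z-c[2])/d[:,2]
    return c+d*s[:,None]
def cloud(f):
    h,w=f["depth"].shape; u,v=np.meshgrid(np.arange(w),np.arange(h))
    d=np.stack([u,v,np.ones_like(u)],-1)@np.linalg.inv(f["K"]).T*f["depth"][...,None]
    return (d-f["t"])@f["R"]
def proj(f,P):
    p=(np.atleast_2d(P)@f["R"].T+f["t"])@f["K"].T
    return p[:,:2]/p[:,2:]
def save(n,im,s=1.5):
    cv2.imwrite("pics/"+n+".png",cv2.resize(im[...,::-1],None,fx=s,fy=s,interpolation=cv2.INTER_CUBIC))
E
python3 - <<'E'
from h import *
for n in("scene","top"):
    f=grab(n); save(n+"0",f["image"]); print(n,f["vfov"],f["cx"],f["cy"],-f["R"].T@f["t"],(f["depth"]>0).mean())
    np.savez("pics/"+n+"0.npz",**f)
s=arm.get_state(); print({k:np.round(v,3) for k,v in s.items()})
E
```

```text
pics
scene 52.38428375150204 251.39308516492767 189.48274835157505 [-0.03024102 -0.35173541  0.56048387] 0.9960174560546875
top 42.14269596801688 264.00753285158953 192.74270355588976 [4.21486166e-01 4.16697232e-04 1.24662060e+00] 0.9960174560546875
{'t': np.float64(0.1), 'q': array([ 1.599,  0.359,  0.011, -0.   , -1.224, -0.288]), 'qd': array([-0.001, -0.001,  0.003,  0.002,  0.001,  0.001]), 'joint_efforts': array([-1.0000e-03, -5.8416e+01,  2.9375e+01,  7.0160e+00,  1.0000e-02,
       -0.0000e+00]), 'eef_pos': array([0.173, 0.652, 0.404]), 'ee_rot': array([ 3.14, -0.  , -0.26]), 'force': array([-0.574,  0.075,  0.342]), 'moment': array([-0.023, -0.054, -0.005]), 'width': np.float64(0.087)}
```

View pics/scene0.png

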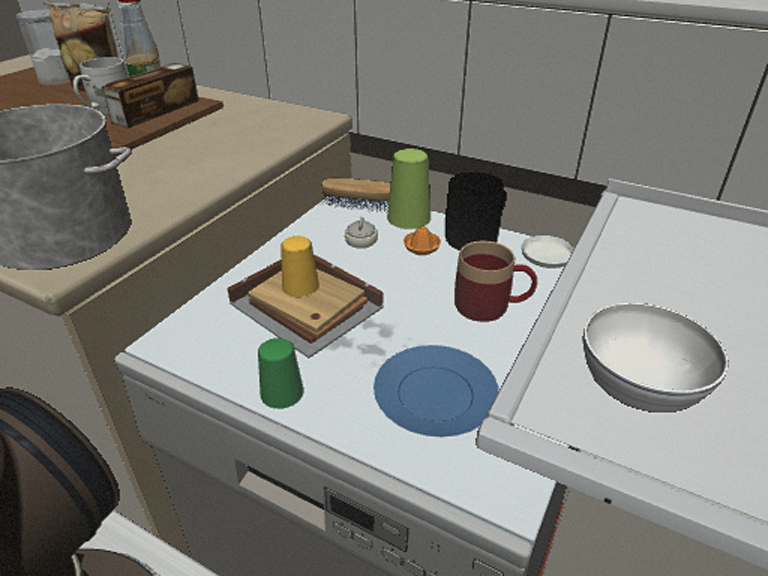

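View pics/top0.png

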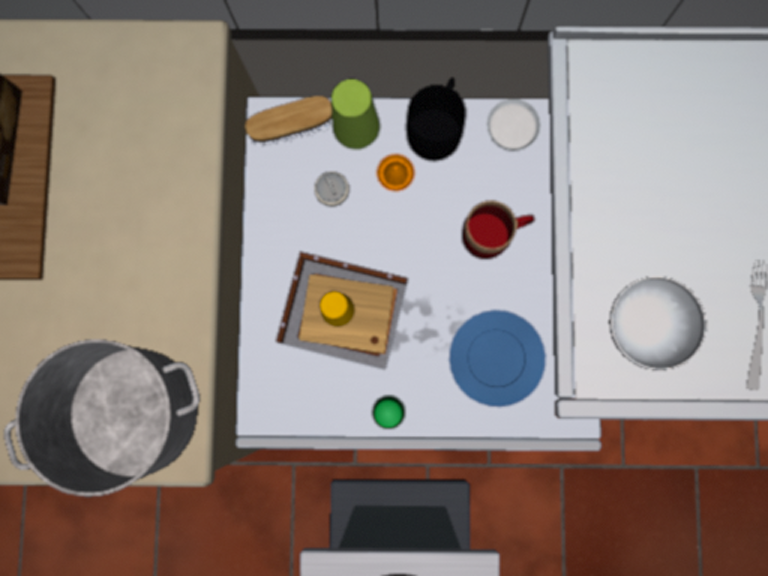

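Candidates for the cup, in scene-view pixels of the enlarged picture: the yellow cup on the pile (298,265), the dark green cup at the front (280,373), and the lime tumbler at the back (410,188). The description fits the yellow one. In the top view it is at (336,308), the saucer is near at (497,358), and the mug is far at (490,230). Next I'll measure these and check a close crop.

```bash
cat >> h.py <<'E'
def load(n): 
    d=np.load(n,allow_pickle=True); return {k:d[k] for k in d.files}
def hsv(f): return cv2.cvtColor(f["image"],cv2.COLOR_RGB2HSV)
def mask(f,lo,hi): return cv2.inRange(hsv(f),np.array(lo),np.array(hi))
def big(m):
    n,l,s,c=cv2.connectedComponentsWithStats(m); i=1+np.argmax(s[1:,4]); return l==i
E
python3 - <<'E'
from h import *
for n in("scene","top"):
    f=load(f"pics/{n}0.npz"); P=cloud(f); H=hsv(f)
    print(n,"cup hsv",H[(176,198) if n=="scene" else (205,224)], "sauc",H[(260,290) if n=="scene" else (238,331)])
    m=big(mask(f,[20,170,90],[32,255,255])); p=P[m]
    print(" cup px",m.sum(),"z",np.percentile(p[:,2],[2,50,98]).round(3))
    top=p[np.abs(p[:,2]-0.114)<0.006]; 
    if len(top)>5: print(" top mean",top.mean(0).round(4),np.ptp(top,0).round(3), cv2.minEnclosingCircle(top[:,:2].astype(np.float32)))
    m=big(mask(f,[100,90,40],[115,255,255])); p=P[m]
    c=cv2.findContours(m.astype(np.uint8),0,1)[0]; c=max(c,key=len)[:,0]
    w=ray(f,c,0.018)[:,:2].astype(np.float32); print(" saucer",m.sum(),cv2.minEnclosingCircle(w),cv2.fitEllipse(w))
    w=P[m]; print("  z",np.percentile(w[:,2],[2,50,98]).round(3))
f=load("pics/scene0.npz"); a=f["image"][140:240,140:270]; save("crop_s",a,5)
f=load("pics/top0.npz"); a=f["image"][160:255,175:285]; save("crop_t",a,6)
E
```

```text
scene cup hsv [ 21 163 153] sauc [104 115 133]
 cup px 132 z [0.111 0.113 0.115]
 top mean [0.5359 0.1015 0.1133] [0.037 0.038 0.005] ((0.5374153256416321, 0.10240209847688675), 0.02131914533674717)
 saucer 3855 ((0.46210581064224243, -0.15887518227100372), 0.07861815392971039) ((0.4618344008922577, -0.15804316103458405), (0.15213370323181152, 0.15450170636177063), 84.3741683959961)
  z [0.003 0.009 0.018]
top cup hsv [ 22 255 222] sauc [106 139 141]
 cup px 409 z [0.039 0.113 0.118]
 top mean [0.54   0.1022 0.1141] [0.042 0.044 0.011] ((0.5401785373687744, 0.10246975719928741), 0.022272249683737755)
 saucer 3128 ((0.4649445712566376, -0.1570259928703308), 0.07751773297786713) ((0.46488672494888306, -0.15699245035648346), (0.15187963843345642, 0.15291890501976013), 140.88333129882812)
  z [0.002 0.01  0.02 ]
```

View pics/crop_s.png

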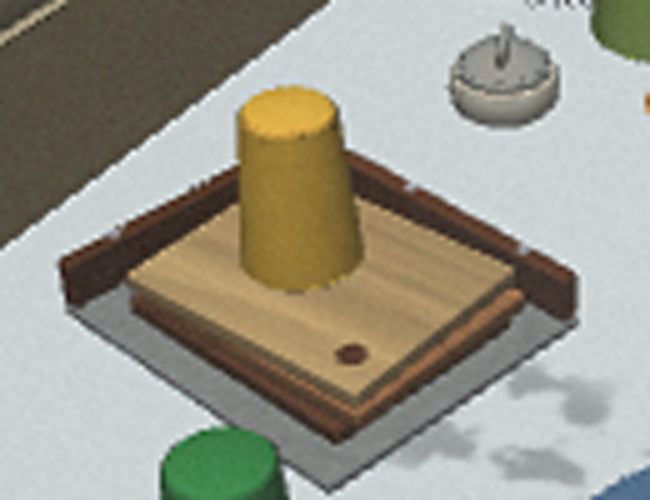

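View pics/crop_t.png

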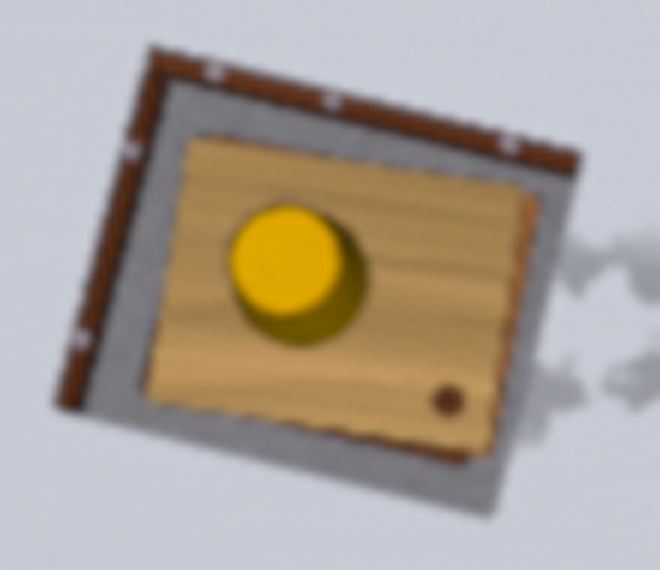

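```bash
python3 - <<'E'
from h import *
from scipy.optimize import least_squares
t=load("pics/top0.npz"); s=load("pics/scene0.npz")
ct=lambda a:np.array(a,float)/6+[175,160]-.4
cs=lambda a:np.array(a,float)/5+[140,140]-.4
obs=[(t,ct((152,48)),(65,80),32),(t,ct((580,155)),(65,-105),32),(t,ct((60,405)),(-90,80),32),(t,ct((490,515)),(-90,-105),6),
 (s,cs((62,262)),(-90,80),32),(s,cs((577,275)),(65,-105),32),(s,cs((330,492)),(-90,-105),6)]
W=[ray(f,p,z/1000)[0,:2] for f,p,_,z in obs]; L=[np.array(l)/1000 for _,_,l,_ in obs]
def R(a): return np.array([[np.cos(a),-np.sin(a)],[np.sin(a),np.cos(a)]])
for idx in (range(4),range(4,7),range(7)):
    fun=lambda p:np.concatenate([R(p[2])@L[i]+p[:2]-W[i] for i in idx])
    r=least_squares(fun,[.53,.08,-.2]); print(r.x.round(4),(r.fun*1000).round(1))
p=r.x
print("boards rack frame (mm), top z36:")
for c in ((190,138),(533,186),(490,456),(145,400)):
    w=ray(t,ct(c),.036)[0,:2]; print(c,w.round(3),((w-p[:2])@R(p[2])*1000).round(1))
for c in ((130,272),(517,270),(352,403)):
    w=ray(s,cs(c),.036)[0,:2]; print(c,w.round(3),((w-p[:2])@R(p[2])*1000).round(1))
P=cloud(t); im=t["image"]
for nm,(x0,x1,y0,y1) in dict(potside=(0,140,220,335),counter=(100,140,20,200),right=(375,500,20,270),tall=(150,370,60,300)).items():
    q=P[y0:y1,x0:x1].reshape(-1,3); q=q[np.isfinite(q).all(1)]; print(nm,np.percentile(q[:,2],[50,99.5]).round(3), q.min(0).round(2),q.max(0).round(2))
m=big(mask(t,[55,120,40],[85,255,255])); q=P[m]; print("green",q[q[:,2]>.06].mean(0).round(3), np.percentile(q[:,2],98))
m=big(mask(t,[0,150,40],[8,255,200])); print("mug",P[m].mean(0).round(3))
z=P[...,2]; 
for n,(u,v) in dict(pot=(60,275),lime=(235,65),black=(290,70),mugrim=(312,150),bowl=(437,215)).items(): print(n,P[v,u].round(3))
print("counter edge y",P[200,100:165,1].round(2)[::4],z[200,100:165].round(2)[::4])
print("right edge y",P[200,355:395,1].round(2)[::4],z[200,355:395].round(2)[::4])
E
```

```text
[ 0.5561  0.1057 -0.2374] [ 1.9  0.8  1.8 -2.3 -1.4  3.3 -2.3 -1.9]
[ 0.5527  0.102  -0.2408] [-1.2  2.6  1.1 -2.5  0.1 -0.1]
[ 0.5546  0.1042 -0.2382] [ 0.4 -0.8  0.1 -3.9 -2.8  1.8 -3.8 -3.4  0.4  4.6  3.4 -0.2  2.3  1.8]
boards rack frame (mm), top z36:
(190, 138) [0.598 0.15 ] [31.5 55.2]
(533, 186) [0.579 0.01 ] [ 46.3 -85.9]
(490, 456) [0.469 0.026] [-64.5 -95.8]
(145, 400) [0.491 0.166] [-76.6  45.3]
(130, 272) [0.491 0.162] [-76.   41.4]
(517, 270) [0.575 0.01 ] [ 42.3 -86.7]
(352, 403) [0.463 0.024] [-69.9 -99.8]
potside [0.135 0.289] [ 0.1   0.   -0.84] [0.5  1.09 1.25]
counter [0.13  0.137] [0.42 0.   0.12] [0.97 0.4  1.25]
right [0.081 0.152] [ 0.39 -0.57 -0.22] [1.01 0.   1.25]
tall [0.001 0.134] [ 0.24 -0.3  -0.83] [1.01 0.38 1.25]
green [0.377 0.019 0.085] 0.08293203403770637
mug [ 0.06  -0.613 -0.81 ]
pot [0.375 0.457 0.134]
lime [0.863 0.078 0.13 ]
black [ 0.892 -0.056  0.023]
mugrim [ 0.687 -0.112  0.009]
bowl [ 0.518 -0.393  0.094]
counter edge y [0.38 0.37 0.36 0.35 0.34 0.33 0.32 0.31 0.31 0.3  0.29 0.28 0.28 0.28
 0.28 0.28 0.26] [ 0.13  0.13  0.13  0.13  0.13  0.13  0.13  0.13  0.13  0.13  0.13  0.13
  0.08  0.04 -0.   -0.05 -0.  ]
right edge y [-0.22 -0.23 -0.24 -0.25 -0.24 -0.25 -0.26 -0.27 -0.28 -0.29] [-0.    0.   -0.   -0.    0.08  0.08  0.08  0.08  0.08  0.08]
```

The close crops confirm the choice: the yellow cup stands mouth down on the pile, with its top at crop_t (287,260). Measured positions:

| Item | x (m) | y (m) | Yaw or height |
|---|---|---|---|
| Rack centre | 0.5545 | 0.104 | yaw -0.24 rad |
| Cup | 0.538 | 0.102 | |
| Saucer | 0.463 | -0.158 | |

The pot rim is about 0.29 m high and lies on the straight path, so I'll rise first.

```bash
python3 -m handwheel '[[0,0,3,-0.14],[0,0,4,-0.14],[0,0,4,-0.14],[0,0,4,-0.14],[1,-1.5,0,-0.14],[2,-3,0,-0.14],[2,-3,0,-0.14],[2,-3,0,-0.14],[2,-3,0,-0.14],[2,-3,0,-0.14],[2,-3,0,-0.14],[2,-3,0,0]]' 0
```

```text
t: 1.3
eef_pos: [0.3239, 0.4259, 0.5544]
ee_rot: [3.141, -0.0, -1.805]
force: [1.7, -0.2, -0.6]
width: 0.0876
```

```bash
python3 -m handwheel '[[2,-3,0,0],[2,-3,0,0],[2,-3,0,0],[2,-3,0,0],[2,-3,0,0],[2,-3,0,0],[2,-3,0,0],[2,-3,0,0],[2,-3,0,0],[2,-3,0,0],[1.5,-2.4,0,0],[0,0,-3,0],[0,0,-4,0],[0,0,-4,0],[0,0,-4,0],[0,0,-3,0],[0,0,0,0],[0,0,0,0]]'
python3 - <<'E'
from h import *
f=grab("scene");save("a",f["image"]); s=arm.get_state(); print(s["eef_pos"],s["ee_rot"],s["t"],s["q"])
E
```

```text
t: 3.1
eef_pos: [0.5387, 0.1034, 0.3752]
ee_rot: [3.141, -0.001, -1.799]
force: [-0.1, -0.1, 0.5]
width: 0.0879
[0.53905792 0.10356889 0.37629264] [-3.13994086e+00  6.43326812e-04 -1.79942435e+00] 3.15 [ 5.47034280e-01  1.72610545e-01 -3.10504186e-01  7.88046162e-04
 -1.08605196e+00 -7.76029484e-01]
```

View pics/a.png

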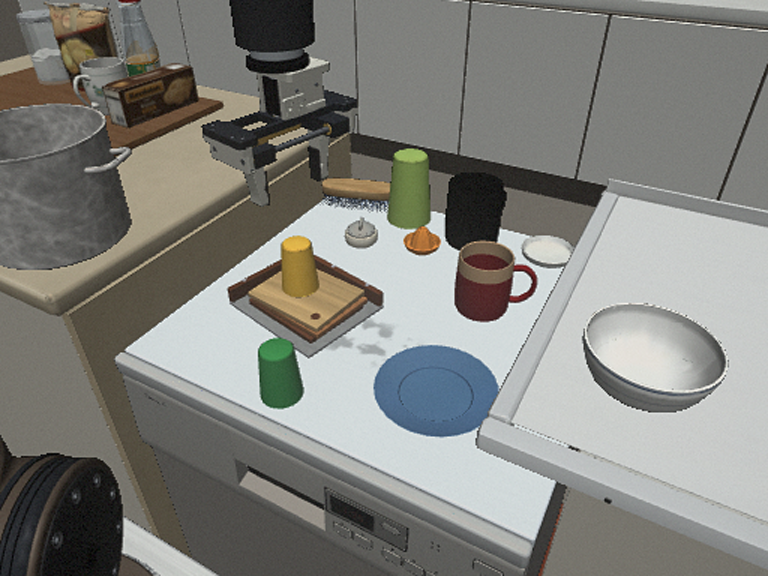

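The gripper hangs open above the cup (scene (298,240)), with its jaws along the rack's x, so I'll descend and grip gently.

```bash
python3 -m handwheel '[[0,0,-3,0],[0,0,-3,0],[0,0,-3,0],[0,0,-2,0],[0,0,-1.5,0],[0,0,-1,0],[0,0,-0.2,0],[0,0,0,0],[0,0,0,0]]' 
python3 -m handwheel '[[0,0,0,0],[0,0,0,0],[0,0,0,0],[0,0,0,0],[0,0,0,0],[0,0,0,0],[0,0,0,0],[0,0,0,0]]' 1 8
```

```text
t: 4.05
eef_pos: [0.5389, 0.1036, 0.2389]
ee_rot: [-3.14, 0.001, -1.8]
force: [0.7, -0.4, 0.2]
width: 0.0882
t: 4.85
eef_pos: [0.5384, 0.1033, 0.2377]
ee_rot: [3.142, -0.0, -1.8]
force: [-0.4, -0.2, 1.1]
width: 0.0508
```

```bash
python3 - <<'E'
from h import *
f=grab("scene");save("b",f["image"][100:260,100:300],3.5); s=arm.get_state(); print(s["eef_pos"],s["width"],s["force"],s["t"])
E
```

```text
[0.538388   0.10330659 0.23766914] 0.05128223154102581 [-0.13491973  0.56869813  0.41406388] 4.9
```

View pics/b.png

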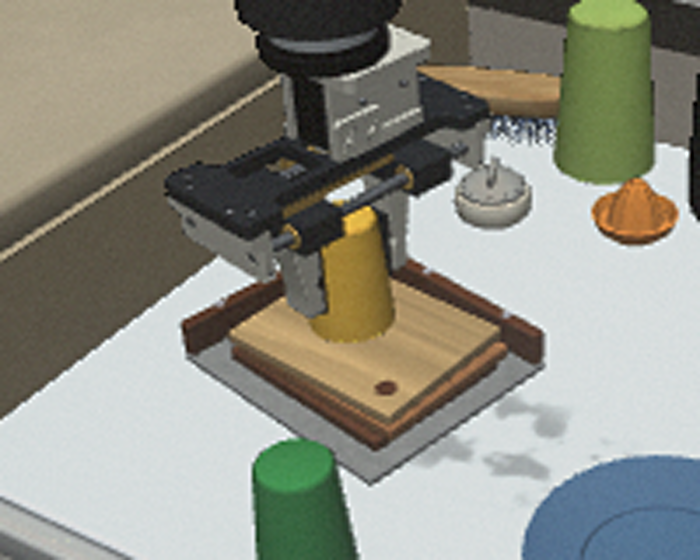

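The jaws hold the cup at 51 mm (crop (350,270)). Next I'll lift it and carry it to the saucer.

```bash
python3 -m handwheel '[[0,0,1,0],[0,0,2,0],[0,0,3,0],[0,0,2,0],[-0.5,-1.8,0,0],[-0.8,-2.8,0,0],[-0.8,-2.8,0,0],[-0.8,-2.8,0,0],[-0.8,-2.8,0,0],[-0.8,-2.8,0,0],[-0.8,-2.8,0,0],[-0.8,-2.8,0,0],[-0.8,-2.8,0,0],[-0.6,-1.8,0,0],[0,0,0,0],[0,0,0,0],[0,0,0,0]]'
python3 - <<'E'
from h import *
f=grab("scene");save("c",f["image"]); 
g=grab("top"); 
s=arm.get_state(); print(s["eef_pos"],s["width"],s["force"],s["t"])
for n,f in(("s",f),("t",g)):
    m=big(mask(f,[100,90,40],[115,255,255])); c=cv2.findContours(m.astype(np.uint8),0,1)[0]; c=max(c,key=len)[:,0]
    print(cv2.minEnclosingCircle(ray(f,c,0.018)[:,:2].astype(np.float32)))
f0=load("pics/scene0.npz"); 
P=cloud(f); m=mask(f,[18,150,60],[32,255,255])>0
E
```

```text
t: 6.6
eef_pos: [0.4634, -0.1565, 0.3177]
ee_rot: [-3.142, 0.0, -1.8]
force: [-0.6, 0.8, -0.8]
width: 0.051
[ 0.46355182 -0.15618558  0.31768418] 0.051247256131942885 [ 0.36059617  0.24278602 -0.92374121] 6.7
((0.46210581064224243, -0.15887518227100372), 0.07861815392971039)
((0.4012681245803833, -0.17451509833335876), 0.021565061062574387)
```

View pics/c.png

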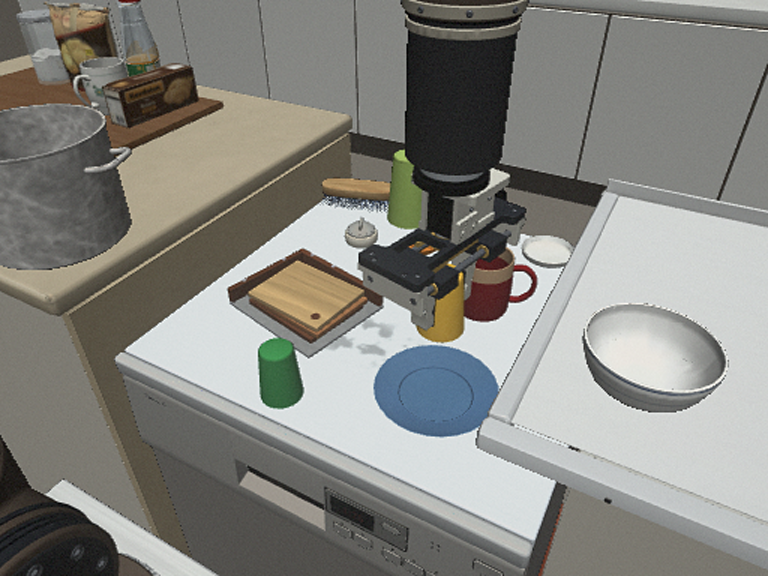

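The cup hangs above the saucer at scene (440,315). I'll lower it, taking the last millimetres slowly.

```bash
python3 -m handwheel '[[0,0,-2,0],[0,0,-3,0],[0,0,-3,0],[0,-0.05,-1.5,0],[0,-0.05,-0.6,0],[0,0,-0.3,0],[0,0,-0.2,0],[0,0,-0.1,0],[0,0,0,0],[0,0,0,0]]'
python3 -m handwheel '[[0,0,-0.1,0],[0,0,-0.1,0],[0,0,-0.1,0],[0,0,0,0]]'
python3 -m handwheel '[[0,0,-0.1,0],[0,0,0,0]]'
```

```text
t: 7.7
eef_pos: [0.4636, -0.1577, 0.2112]
ee_rot: [-3.141, 0.0, -1.8]
force: [0.2, -0.3, -0.8]
width: 0.0507
t: 8.1
eef_pos: [0.4633, -0.1577, 0.2075]
ee_rot: [3.141, -0.0, -1.8]
force: [-0.5, 0.8, -0.1]
width: 0.0508
t: 8.3
eef_pos: [0.4634, -0.1577, 0.2066]
ee_rot: [-3.142, 0.0, -1.8]
force: [-0.1, 0.2, 0.1]
width: 0.0513
```

```bash
python3 -m handwheel '[[0,0,-0.05,0],[0,0,0,0]]'; python3 -m handwheel '[[0,0,-0.05,0],[0,0,0,0]]';python3 -m handwheel '[[0,0,-0.05,0],[0,0,0,0]]'
python3 - <<'E'
from h import *
f=grab("scene");save("d",f["image"][160:300,220:350],5)
E
```

```text
t: 8.5
eef_pos: [0.4635, -0.1577, 0.2065]
ee_rot: [-3.141, -0.0, -1.8]
force: [-0.5, 0.5, 6.2]
width: 0.0509
t: 8.7
eef_pos: [0.4635, -0.1576, 0.2064]
ee_rot: [-3.141, -0.0, -1.799]
force: [-3.7, 1.1, 11.0]
width: 0.0511
t: 8.9
eef_pos: [0.4635, -0.1577, 0.2062]
ee_rot: [-3.141, -0.0, -1.799]
force: [-4.0, 1.4, 12.5]
width: 0.0513
```

View pics/d.png

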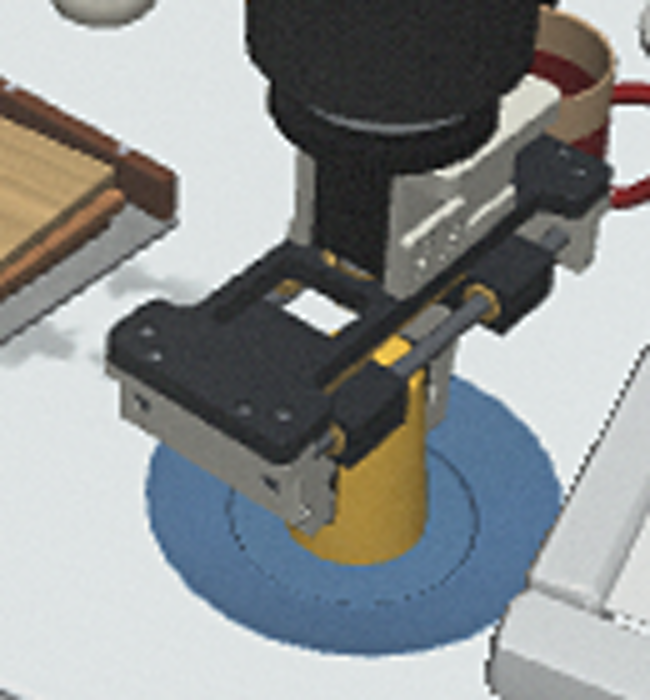

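The contact force shows the cup standing on the saucer, and it looks centred in the ring (crop (357,540)). I'll relieve the pressure, open and rise.

```bash
python3 -m handwheel '[[0,0,0.1,0],[0,0,0,0]]'; python3 -m handwheel '[[0,0,0,0],[0,0,0,0],[0,0,0,0],[0,0,0,0],[0,0,0,0]]' 0; python3 -m handwheel '[[0,0,1,0],[0,0,2,0],[0,0,4,0],[0,0,4,0],[0,0,4,0],[1,3,0,0.14],[1,4,0,0.14],[1,4,0,0.14],[1,4,0,0.14],[1,4,0,0.14],[0,4,0,0.14],[0,0,0,0.14],[0,0,0,0.14],[0,0,0,0.14],[0,0,0,0.14],[0,0,0,0.14],[0,0,0,0],[0,0,0,0]]'
python3 - <<'E'
from h import *
for n in("scene","top"):
    f=grab(n); save("e"+n,f["image"]); np.savez(f"pics/{n}1.npz",**f)
E
```

```text
t: 9.15
eef_pos: [0.4635, -0.1576, 0.2064]
ee_rot: [-3.141, 0.0, -1.8]
force: [-0.1, 0.1, 3.0]
width: 0.0511
t: 9.65
eef_pos: [0.4634, -0.1577, 0.2061]
ee_rot: [3.141, -0.0, -1.8]
force: [0.7, -0.0, -0.0]
width: 0.0843
t: 11.45
eef_pos: [0.5133, 0.0723, 0.3567]
ee_rot: [-3.141, -0.0, -0.264]
force: [0.3, 0.3, 0.2]
width: 0.0879
```

View pics/escene.png

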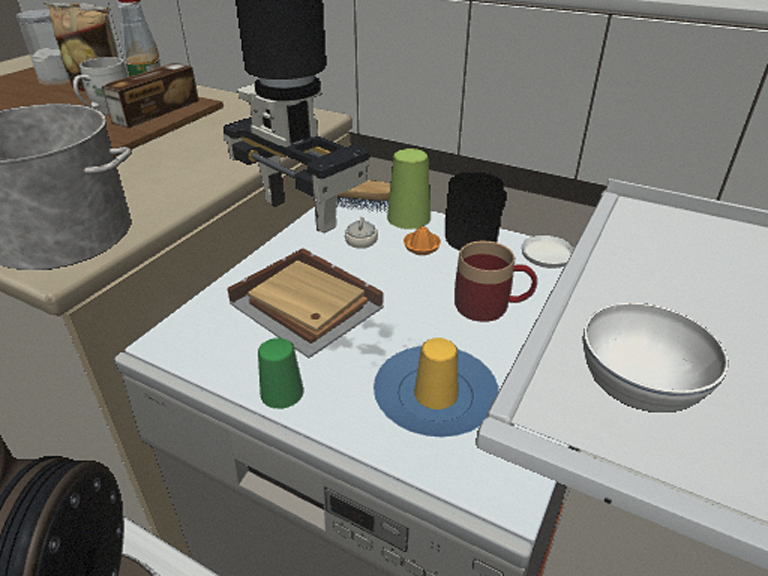

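View pics/etop.png

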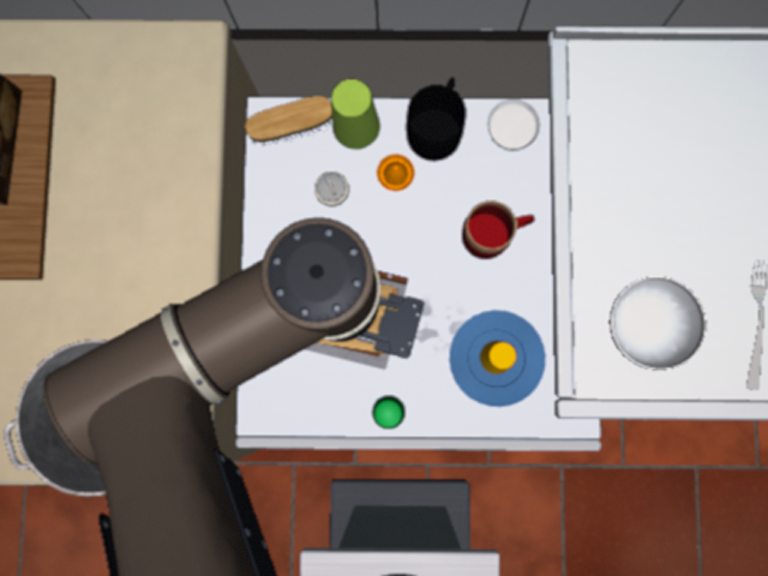

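The cup stands upright in the saucer's ring (scene (438,375)) and everything else is undisturbed. The green cup is close to the rack's near side, so I'll push towards +y first, with the jaws along the rack's x and half closed, starting beyond the -y side.

```bash
python3 -m handwheel '[[0,-1,0,-0.14],[0,-2,0,-0.14],[0,-2,0,-0.14],[0,-2,0,-0.14],[0,-1.3,0,-0.14],[-0.2,0,-2,-0.14],[0,0,-3,-0.14],[0,0,-3,-0.14],[0,0,-2,-0.14],[0,0,-1,-0.14],[0,0,0,-0.14],[0,0,0,-0.007],[0,0,0,0],[0,0,0,0]]' 0.49
python3 - <<'E'
from h import *
f=grab("scene");save("g",f["image"][130:330,100:360],3)
t=load("pics/top0.npz"); m=big(mask(t,[55,120,40],[85,255,255])); P=cloud(t)[m]; q=P[P[:,2]>.07][:,:2]
print(cv2.minEnclosingCircle(q.astype(np.float32)))
E
```

```text
t: 12.95
eef_pos: [0.5116, -0.0106, 0.2466]
ee_rot: [-3.141, 0.0, -1.804]
force: [0.1, 0.7, 1.1]
width: 0.0448
((0.3887358605861664, 0.013882298022508621), 0.03551052510738373)
```

View pics/g.png

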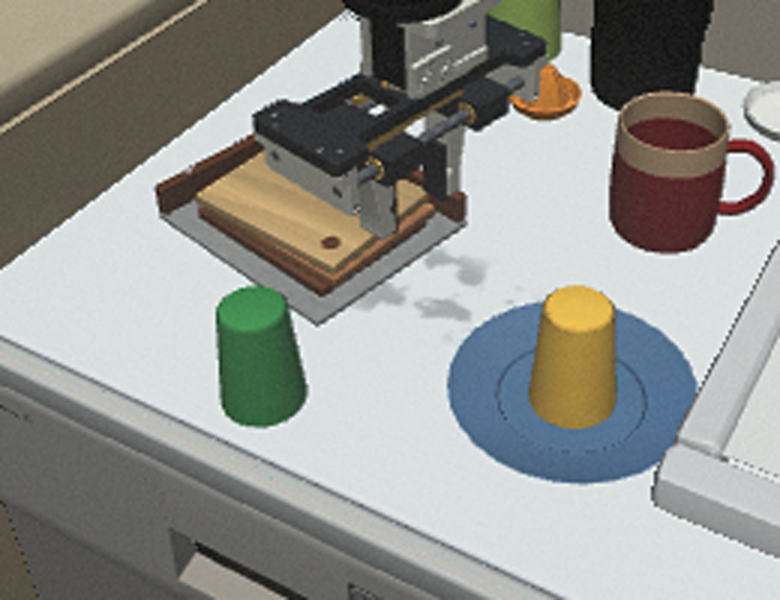

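The gripper is on the -y side of the pile, its fingertips at crop (375,235) and (440,195). I'll lower it just outside the boards.

```bash
python3 -m handwheel '[[0,0,-2,0],[0,0,-2,0],[0,0,-1,0],[0,0,-0.6,0],[0,0,-0.2,0],[0,0,0,0],[0,0,0,0]]'
python3 - <<'E'
from h import *
f=grab("scene");save("i",f["image"][130:330,100:360],3)
E
```

```text
t: 13.7
eef_pos: [0.5117, -0.0106, 0.1888]
ee_rot: [-3.141, 0.0, -1.806]
force: [-0.4, 0.4, 0.5]
width: 0.0446
```

View pics/i.png

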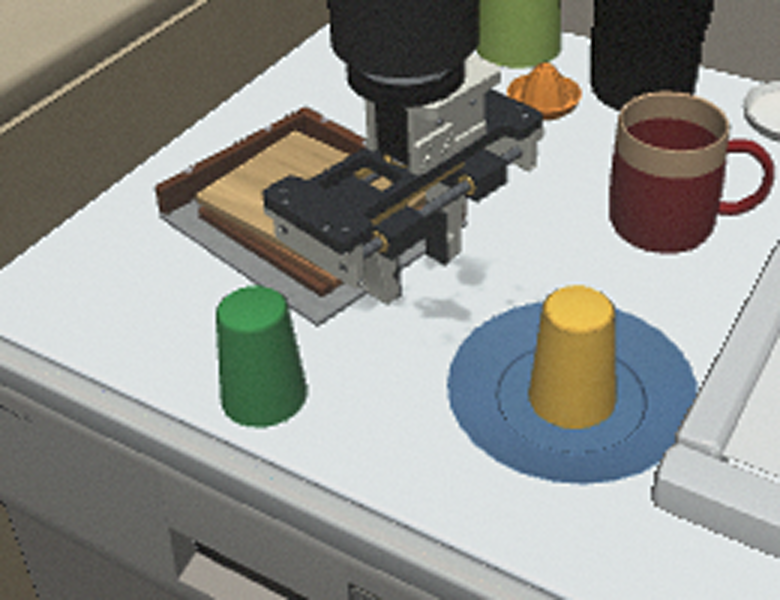

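The fingertips are down beside the plate at crop (385,290), clear of the boards and the green cup. Pushing along rack +y, direction (0.238, 0.971).

```bash
python3 -m handwheel '[[0.06,0.24,0,0],[0.06,0.24,0,0],[0.06,0.24,0,0],[0.06,0.24,0,0],[0.06,0.24,0,0],[0.06,0.24,0,0],[0.06,0.24,0,0],[0.06,0.24,0,0]]'
python3 -m handwheel '[[0.06,0.24,0,0],[0.06,0.24,0,0],[0.06,0.24,0,0],[0.06,0.24,0,0]]'
python3 -m handwheel '[[0.06,0.24,0,0],[0.06,0.24,0,0]]'
```

```text
t: 14.55
eef_pos: [0.5158, 0.0084, 0.188]
ee_rot: [3.141, -0.001, -1.807]
force: [-0.2, -3.1, 2.7]
width: 0.0451
t: 14.95
eef_pos: [0.5187, 0.0183, 0.1881]
ee_rot: [-3.142, 0.0, -1.807]
force: [-0.3, -2.2, -0.2]
width: 0.045
t: 15.15
eef_pos: [0.5199, 0.0232, 0.1881]
ee_rot: [-3.141, 0.0, -1.807]
force: [-0.1, -2.8, -0.2]
width: 0.0448
```

```bash
python3 -m handwheel '[[0.024,0.1,0,0],[0.024,0.1,0,0],[0.024,0.1,0,0],[0.024,0.1,0,0]]'
python3 -m handwheel '[[0.024,0.1,0,0],[0.024,0.1,0,0]]'
python3 -m handwheel '[[0.012,0.05,0,0],[0.012,0.05,0,0]]'
```

```text
t: 15.55
eef_pos: [0.5207, 0.0269, 0.1881]
ee_rot: [3.141, -0.0, -1.807]
force: [-0.7, -2.3, -0.7]
width: 0.0443
t: 15.75
eef_pos: [0.5211, 0.0289, 0.1881]
ee_rot: [3.141, -0.0, -1.807]
force: [-1.8, -4.4, 1.0]
width: 0.0451
t: 15.95
eef_pos: [0.521, 0.0294, 0.188]
ee_rot: [3.14, -0.001, -1.807]
force: [-3.2, -6.6, 1.5]
width: 0.0449
```

```bash
python3 -m handwheel '[[0.012,0.05,0,0],[0.012,0.05,0,0]]'
python3 -m handwheel '[[0.012,0.05,0,0],[0.012,0.05,0,0]]'
python3 - <<'E'
from h import *
f=grab("scene");save("j",f["image"][130:260,130:270],5)
E
```

```text
t: 16.15
eef_pos: [0.5208, 0.0299, 0.188]
ee_rot: [3.139, -0.002, -1.807]
force: [-3.1, -10.9, 3.5]
width: 0.0447
t: 16.35
eef_pos: [0.5207, 0.0304, 0.188]
ee_rot: [3.139, -0.003, -1.807]
force: [-4.5, -13.2, 5.2]
width: 0.0445
```

View pics/j.png

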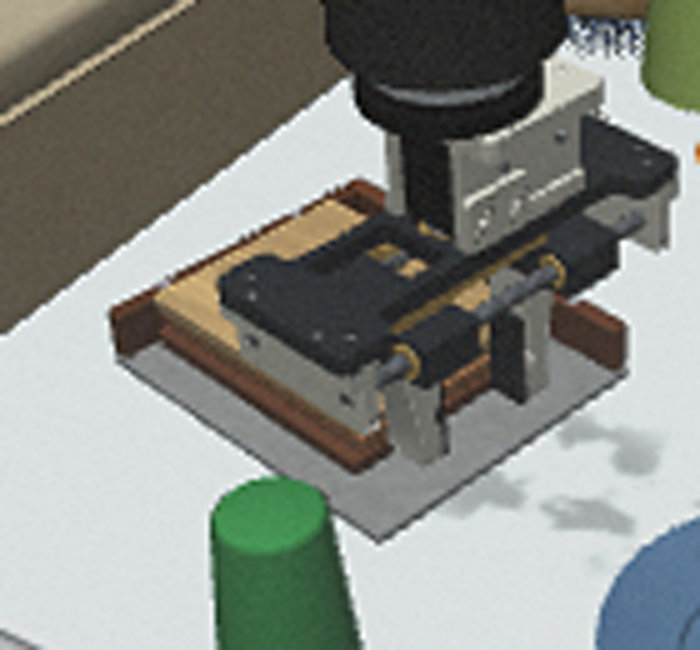

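The pile now lies against the left rail (crop (160,300)), and the force is building at the expected travel. I'll give it a little more, back off, and look.

```bash
python3 -m handwheel '[[0.012,0.05,0,0],[0.012,0.05,0,0],[0,0,0,0]]'
python3 -m handwheel '[[0.012,0.05,0,0],[0.012,0.05,0,0],[0,0,0,0]]'
python3 -m handwheel '[[-0.06,-0.24,0,0],[-0.24,-1,0,0],[-0.24,-1,0,0],[0,0,2,0],[0,0,4,0],[0,0,3,0],[-0.5,-1,0,0.14],[-0.5,-2,0,0.14],[0,-2,0,0.14],[0,0,0,0.14],[0,0,0,0]]'
python3 - <<'E'
from h import *
f=grab("scene");save("k",f["image"][130:260,130:270],5); np.savez("pics/scene2.npz",**f)
f=grab("top");save("kt",f["image"][130:260,160:330],4.5); np.savez("pics/top2.npz",**f)
E
```

```text
t: 16.7
eef_pos: [0.5205, 0.0309, 0.188]
ee_rot: [3.138, -0.004, -1.807]
force: [-4.9, -14.7, 6.6]
width: 0.045
t: 17.0
eef_pos: [0.5204, 0.0314, 0.1879]
ee_rot: [3.137, -0.005, -1.807]
force: [-5.3, -17.4, 8.6]
width: 0.0446
t: 18.1
eef_pos: [0.5072, -0.0391, 0.2785]
ee_rot: [-3.14, 0.0, -1.246]
force: [0.6, 0.2, 0.7]
width: 0.0448
```

View pics/k.png

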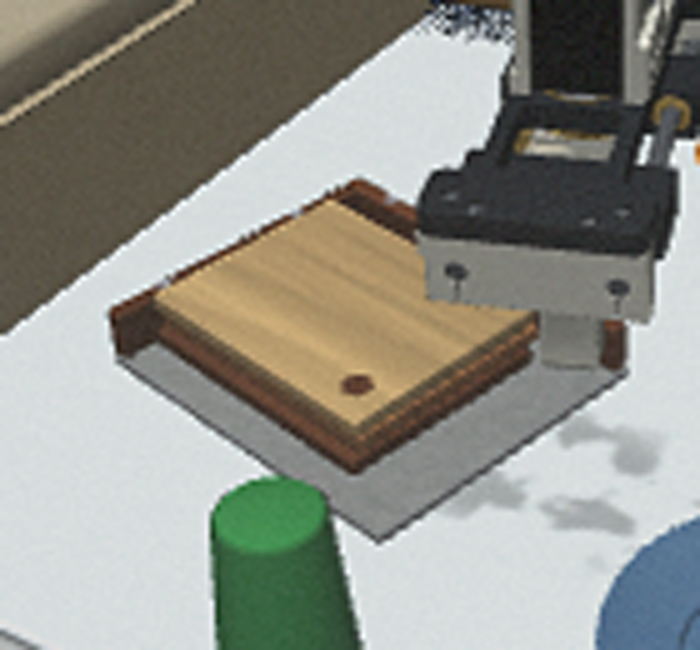

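View pics/kt.png

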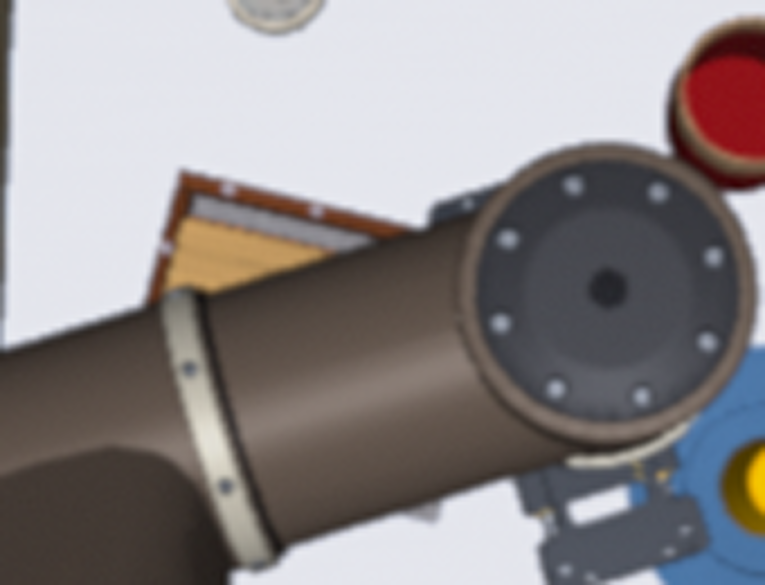

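The boards are all against the left rail (k: (160,300)–(335,200)), with a gap of roughly 20 mm to the far rail. Before the x push I'll pin down the green cup and the boards' near edges.

```bash
python3 - <<'E'
from h import *
t=load("pics/top0.npz"); s=load("pics/scene0.npz"); f=load("pics/scene2.npz")
c=np.array([.5545,.104]); a=-.24; R=np.array([[np.cos(a),-np.sin(a)],[np.sin(a),np.cos(a)]])
rk=lambda w:((w[:2]-c)@R*1000).round(1)
for nm,f_ in(("t",t),("s",s)):
    m=big(mask(f_,[55,120,100 if nm=="t" else 40],[85,255,255])); P=cloud(f_)[m]; P=P[abs(P[:,2]-.078)<.005]
    w=np.r_[np.median(P[:,:2],0)]; print("green top",w,rk(w),np.percentile(P[:,:2],[3,97],axis=0).round(3).tolist())
cs=lambda a:np.array(a,float)/5+[130,130]-.4
for p,z in(((155,298),.036),((352,428),.036),((355,470),.0135),((160,340),.0135),((333,200),.036),((540,325),.036),((380,542),.006),((112,318),.032),((626,327),.032)):
    w=ray(f,cs(p),z)[0]; print(p,w.round(3),rk(w))
rc=np.array([-100,3])/1000; print("target",R@rc+c)
print(R@(rc+[-.039,-.097])+c)
E
```

```text
green top [0.37451578 0.02046222] [-155.  -123.9] [[0.358, 0.002], [0.393, 0.037]]
green top [0.37060305 0.0172597 ] [-158. -128.] [[0.354, 0.0], [0.39, 0.035]]
(155, 298) [0.5   0.184 0.036] [-72.5  64.9]
(352, 428) [0.466 0.051 0.036] [-72.9 -72.3]
(355, 470) [0.465 0.051 0.013] [-73.9 -72.5]
(160, 340) [0.497 0.184 0.013] [-74.4  63.7]
(333, 200) [0.606 0.161 0.036] [36.4 67.1]
(540, 325) [0.566 0.019 0.036] [ 31.7 -80. ]
(380, 542) [0.44  0.022 0.006] [ -91.5 -107.3]
(112, 318) [0.482 0.195 0.032] [-92.1  71.6]
(626, 327) [ 0.588 -0.013  0.032] [  60.5 -105.9]
target [0.45807931 0.13068428]
[0.39713997 0.0457349 ]
```

```bash
python3 -m handwheel '[[-0.3,1.3,0,0.14],[-0.6,2.5,0,0.14],[-0.6,2.5,0,0.14],[-0.6,2.5,0,0.14],[-0.6,2.5,0,0.14],[-0.6,2.5,0,0.14],[-0.6,2,0,0.14],[-0.2,1,0,0.026],[0,0,0,0],[0,0,0,0]]'
python3 - <<'E'
from h import *
f=grab("scene");save("l",f["image"][130:260,130:270],5); s=arm.get_state(); print(s["eef_pos"],s["ee_rot"])
E
```

```text
t: 19.2
eef_pos: [0.4661, 0.1295, 0.2781]
ee_rot: [3.141, 0.0, -0.244]
force: [0.4, 0.3, 0.2]
width: 0.0447
[0.46608389 0.12920259 0.27807489] [ 3.14138363e+00  1.67985844e-04 -2.43837622e-01]
```

View pics/l.png

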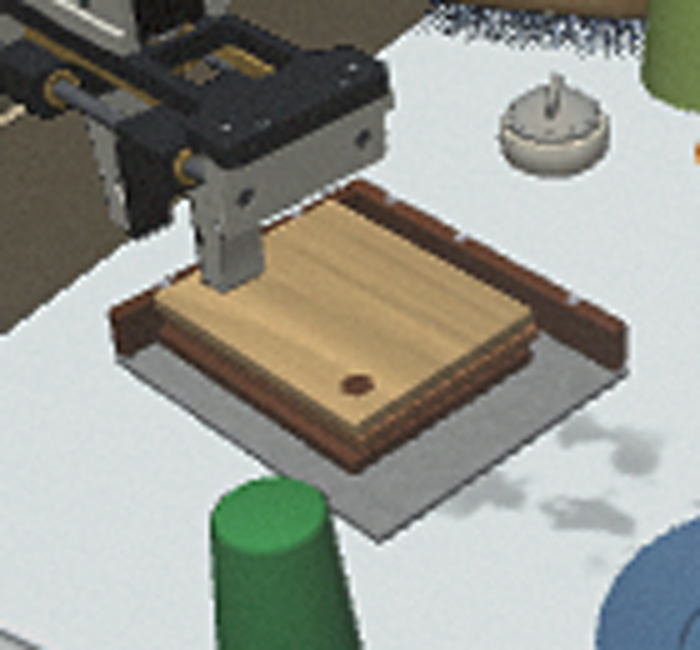

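The gripper stands over the near side, a right finger at crop (230,280). Lowering it, with a stop at about 45 mm tip height to check that it clears.

```bash
python3 -m handwheel '[[0,0,-2,0],[0,0,-2,0],[0,0,-1.2,0],[0,0,0,0],[0,0,0,0]]'
python3 - <<'E'
from h import *
f=grab("scene");save("m",f["image"][130:260,130:270],5)
E
```

```text
t: 19.75
eef_pos: [0.4663, 0.1291, 0.2263]
ee_rot: [3.141, 0.0, -0.243]
force: [0.3, 0.8, -0.0]
width: 0.0445
```

View pics/m.png

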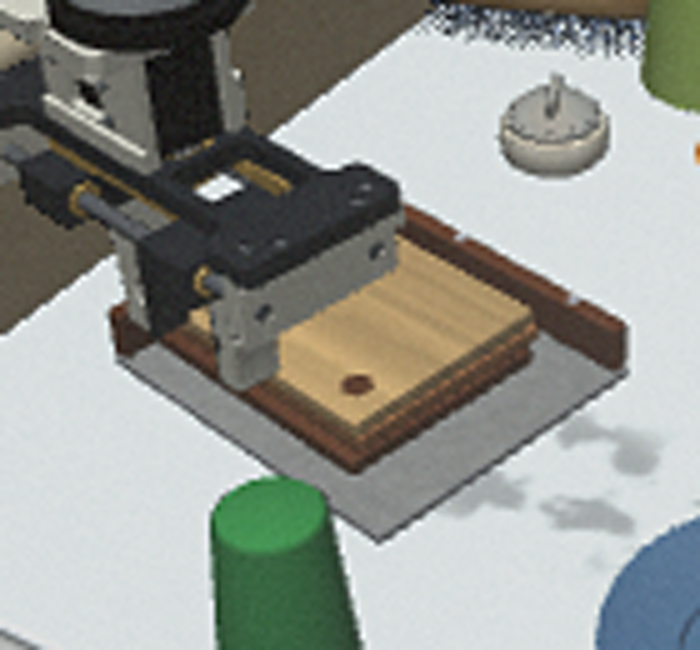

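```bash
python3 -m handwheel '[[0,0,-1.5,0],[0,0,-1.5,0],[0,0,-0.5,0],[0,0,-0.3,0],[0,0,0,0]]'
python3 -m handwheel '[[0.19,-0.05,0,0],[0.19,-0.05,0,0],[0.19,-0.05,0,0],[0.19,-0.05,0,0],[0.19,-0.05,0,0],[0.19,-0.05,0,0]]'
python3 -m handwheel '[[0.19,-0.05,0,0],[0.19,-0.05,0,0],[0.19,-0.05,0,0],[0.19,-0.05,0,0],[0.1,-0.025,0,0],[0.1,-0.025,0,0]]'
```

```text
t: 20.3
eef_pos: [0.4662, 0.1296, 0.1885]
ee_rot: [-3.141, -0.0, -0.241]
force: [-0.3, -0.1, -0.4]
width: 0.0444
t: 20.9
eef_pos: [0.477, 0.1263, 0.1882]
ee_rot: [3.141, 0.001, -0.241]
force: [-5.5, 1.4, 5.8]
width: 0.0444
t: 21.5
eef_pos: [0.4862, 0.1237, 0.1881]
ee_rot: [3.14, 0.002, -0.241]
force: [-9.1, 3.1, 7.8]
width: 0.0445
```

```bash
python3 -m handwheel '[[0.1,-0.024,0,0],[0.1,-0.024,0,0],[0.1,-0.024,0,0]]'
python3 -m handwheel '[[0.1,-0.024,0,0],[0.1,-0.024,0,0]]'
python3 -m handwheel '[[0.05,-0.012,0,0],[0.05,-0.012,0,0]]'
python3 -m handwheel '[[0.05,-0.012,0,0],[0.05,-0.012,0,0]]'
```

```text
t: 21.8
eef_pos: [0.4883, 0.123, 0.188]
ee_rot: [3.14, 0.004, -0.241]
force: [-14.3, 6.2, 12.2]
width: 0.0448
t: 22.0
eef_pos: [0.4901, 0.1224, 0.188]
ee_rot: [3.139, 0.004, -0.241]
force: [-16.2, 6.6, 13.2]
width: 0.0444
t: 22.2
eef_pos: [0.4904, 0.1223, 0.188]
ee_rot: [3.139, 0.005, -0.242]
force: [-21.9, 10.8, 18.2]
width: 0.0446
t: 22.4
eef_pos: [0.4907, 0.1222, 0.188]
ee_rot: [3.139, 0.006, -0.242]
force: [-28.5, 15.4, 22.5]
width: 0.0446
```

The force is rising fast 2–3 mm short of the expected travel. I'll stop, back off and look.

```bash
python3 - <<'E'
from h import *
f=grab("scene");save("n0",f["image"][130:260,130:270],5)
E
python3 -m handwheel '[[-0.2,0.05,0,0],[-0.6,0.15,0,0],[-1,0.25,0,0],[0,0,2,0],[0,0,4,0],[0,0,3,0],[0,2,3,0],[0,2,0,0],[0,0,0,0],[0,0,0,0]]'
python3 - <<'E'
from h import *
f=grab("scene");save("n",f["image"][130:260,130:270],5); np.savez("pics/scene3.npz",**f)
E
```

```text
t: 23.45
eef_pos: [0.4756, 0.1669, 0.3079]
ee_rot: [3.141, 0.0, -0.24]
force: [-0.6, -0.3, -0.2]
width: 0.0445
```

View pics/n0.png

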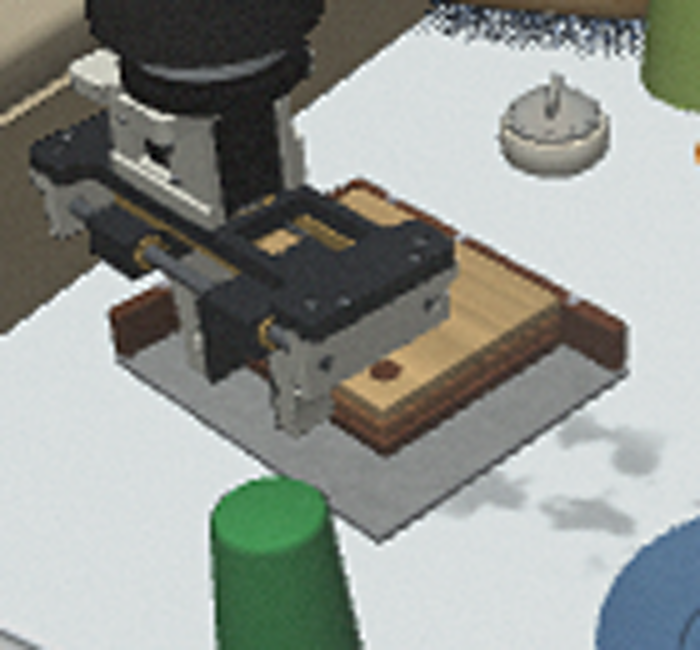

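View pics/n.png

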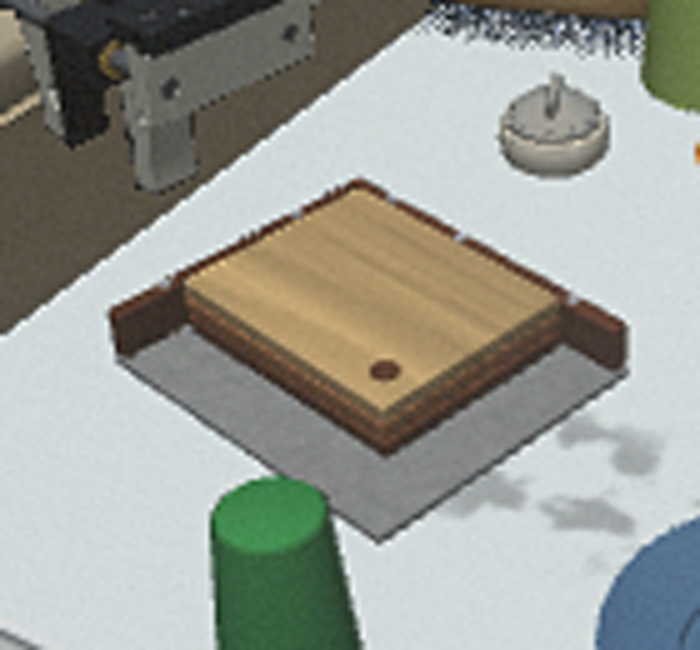

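The pile looks square in the corner: its edges meet both rails and the stack's faces look vertical (crop (385,430)). Now a finer measurement and zoom.

```bash
python3 - <<'E'
from h import *
f=load("pics/scene3.npz"); a=f["image"]
save("o1",a[160:225,160:250],8.5)
c=np.array([.5527,.102]); an=-.2408; R=np.array([[np.cos(an),-np.sin(an)],[np.sin(an),np.cos(an)]])
# overlay the expected home outlines (scene-camera rack estimate), points only for judging
cs=lambda p:np.array(p,float)/5+[130,130]-.4
for p,z in(((183,287),.036),((385,412),.036),((386,455),.006),((190,327),.006),((562,300),.036),((560,345),.006),((360,188),.036),((380,542),.006),((112,318),.032),((626,327),.032)):
    w=ray(f,cs(p),z)[0]; print(p,((w[:2]-c)@R*1000).round(1))
E
```

```text
(183, 287) [-57.3  64.7]
(385, 412) [-55.2 -72.3]
(386, 455) [-51.6 -65.6]
(190, 327) [-52.1  72.7]
(562, 300) [ 53.4 -71.7]
(560, 345) [ 56.3 -66.8]
(360, 188) [53.8 67.9]
(380, 542) [ -90.2 -105. ]
(112, 318) [-90.9  73.9]
(626, 327) [  61.9 -103.5]
```

View pics/o1.png

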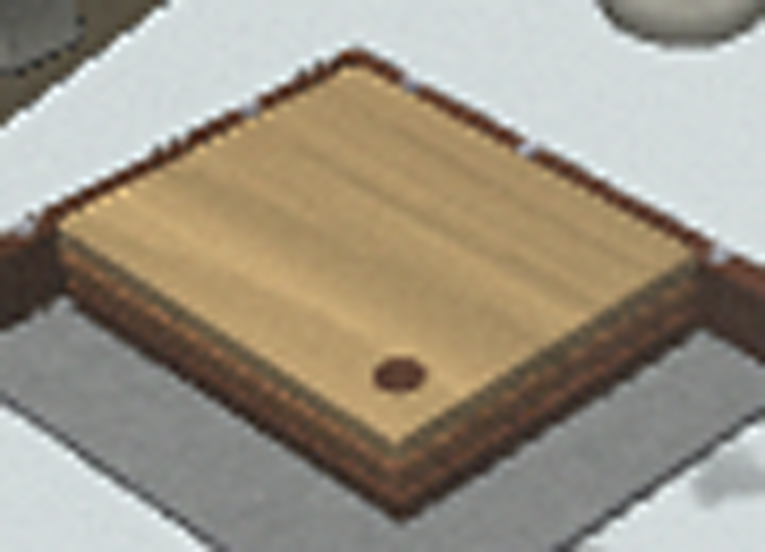

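```bash
python3 - <<'E'
from h import *
f=load("pics/scene3.npz")
c=np.array([.5527,.102]); an=-.2408; R=np.array([[np.cos(an),-np.sin(an)],[np.sin(an),np.cos(an)]])
for x,y in((-.055,-.07),(-.055,.07),(.055,-.07)):
  for z in(.036,.026,.016,.006):
    w=R@np.array([x,y])+c; p=proj(f,[*w,z])[0]; print(x,y,z,((p+.5-[160,160])*8.5).round(0))
E
```

```text
-0.055 -0.07 0.036 [395. 442.]
-0.055 -0.07 0.026 [398. 473.]
-0.055 -0.07 0.016 [401. 503.]
-0.055 -0.07 0.006 [404. 533.]
-0.055 0.07 0.036 [ 52. 223.]
-0.055 0.07 0.026 [ 57. 252.]
-0.055 0.07 0.016 [ 62. 281.]
-0.055 0.07 0.006 [ 66. 310.]
0.055 -0.07 0.036 [701. 251.]
0.055 -0.07 0.026 [702. 281.]
0.055 -0.07 0.016 [702. 310.]
0.055 -0.07 0.006 [703. 339.]
```

The scatter is within the pixel-pick bias, and the three corners agree. There is plenty of time, so I'll tap both directions once more to make sure, starting with +y.

```bash
python3 -m handwheel '[[0.5,-1,0,-0.14],[0.5,-1.5,0,-0.14],[0.5,-1.5,0,-0.14],[0.5,-1.5,0,-0.14],[0.5,-1.5,0,-0.14],[0.5,-1.5,0,-0.14],[0.5,-1.5,0,-0.14],[0.5,-1.5,0,-0.14],[0.5,-1.5,0,-0.14],[0.5,-1.5,0,-0.14],[0.5,-1.5,0,-0.14],[0,0,-2,-0.03],[0,0,-3,0],[0,0,-2,0],[0,0,0,0],[0,0,0,0]]'
python3 - <<'E'
from h import *
f=grab("scene");save("p",f["image"][130:260,130:270],5); s=arm.get_state(); print(s["eef_pos"],s["ee_rot"])
E
```

```text
t: 25.1
eef_pos: [0.531, 0.0064, 0.238]
ee_rot: [3.14, -0.001, -1.811]
force: [0.1, 0.3, -0.2]
width: 0.0448
[0.53134583 0.00665213 0.23873642] [-3.14123659e+00 -2.00041200e-04 -1.81075675e+00]
```

View pics/p.png

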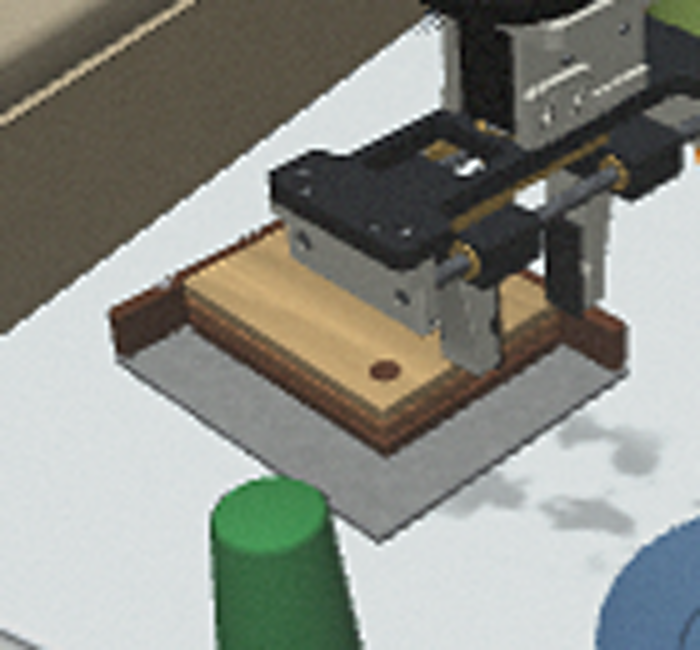

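```bash
python3 -m handwheel '[[-0.5,0.1,0,0],[0,0,-2,0],[0,0,-2,0],[0,0,-0.6,0],[0,0,-0.35,0],[0,0,0,0]]'
python3 -m handwheel '[[0.06,0.24,0,0],[0.06,0.24,0,0],[0.06,0.24,0,0],[0.06,0.24,0,0],[0.06,0.24,0,0],[0.06,0.24,0,0]]'
python3 -m handwheel '[[0.024,0.1,0,0],[0.024,0.1,0,0],[0.024,0.1,0,0]]'
python3 -m handwheel '[[0.024,0.1,0,0]]'
```

```text
t: 25.75
eef_pos: [0.5262, 0.008, 0.1892]
ee_rot: [-3.141, 0.0, -1.811]
force: [0.5, 0.6, 0.7]
width: 0.0446
t: 26.35
eef_pos: [0.5297, 0.0225, 0.1887]
ee_rot: [-3.142, 0.0, -1.811]
force: [0.2, 0.1, -0.2]
width: 0.0447
t: 26.65
eef_pos: [0.5303, 0.0253, 0.1886]
ee_rot: [3.142, -0.0, -1.811]
force: [0.0, 0.3, 0.1]
width: 0.045
t: 26.75
eef_pos: [0.5306, 0.0263, 0.1886]
ee_rot: [3.141, -0.0, -1.811]
force: [-0.7, -0.6, 0.8]
width: 0.0448
```

```bash
python3 -m handwheel '[[0.024,0.1,0,0],[0,0,0,0]]'
python3 -m handwheel '[[0.012,0.05,0,0],[0.012,0.05,0,0],[0,0,0,0]]'
python3 -m handwheel '[[0.012,0.05,0,0],[0.012,0.05,0,0],[0,0,0,0]]'
```

```text
t: 26.95
eef_pos: [0.5307, 0.0271, 0.1886]
ee_rot: [3.141, -0.0, -1.811]
force: [-1.1, -1.5, 0.5]
width: 0.0446
t: 27.25
eef_pos: [0.5308, 0.0277, 0.1886]
ee_rot: [3.141, -0.001, -1.811]
force: [-0.1, -5.8, 0.6]
width: 0.0449
t: 27.55
eef_pos: [0.5309, 0.0284, 0.1886]
ee_rot: [3.14, -0.002, -1.811]
force: [-0.7, -7.9, 2.7]
width: 0.0447
```

```bash
python3 -m handwheel '[[0.012,0.05,0,0],[0.012,0.05,0,0],[0.012,0.05,0,0],[0,0,0,0]]'
python3 -m handwheel '[[0.012,0.05,0,0],[0.012,0.05,0,0],[0.012,0.05,0,0],[0,0,0,0]]'
```

```text
t: 27.95
eef_pos: [0.531, 0.0288, 0.1886]
ee_rot: [3.14, -0.003, -1.811]
force: [1.1, -15.7, 3.5]
width: 0.0448
t: 28.35
eef_pos: [0.5311, 0.0292, 0.1886]
ee_rot: [3.139, -0.005, -1.811]
force: [3.1, -24.8, 4.3]
width: 0.0445
```

```bash
python3 -m handwheel '[[-0.06,-0.25,0,0],[-0.1,-0.4,0,0],[-0.2,-0.8,0,0],[0,0,2,0],[0,0,4,0],[0,0,4,0],[-0.4,0.7,0,0.14],[-0.5,1,0,0.14],[-0.5,1,0,0.14],[-0.5,1,0,0.14],[-0.5,1,0,0.14],[-0.5,1,0,0.14],[-0.5,1,0,0.14],[-0.5,1,0,0.14],[-0.5,1,0,0.14],[-0.5,1,0,0.14],[-0.5,1,0,0.14],[-0.3,0.2,0,0.03],[0,0,0,0],[0,0,0,0]]'
```

```text
t: 30.35
eef_pos: [0.4715, 0.1266, 0.2887]
ee_rot: [-3.141, -0.0, -0.244]
force: [0.6, -0.0, 0.6]
width: 0.0447
```

```bash
python3 -m handwheel '[[0,0,-2,0],[0,0,-3,0],[0,0,-2.5,0],[0,0,-1.5,0],[0,0,-0.7,0],[0,0,-0.3,0],[0,0,0,0]]'
python3 -m handwheel '[[0.19,-0.05,0,0],[0.19,-0.05,0,0],[0.19,-0.05,0,0],[0.19,-0.05,0,0],[0.19,-0.05,0,0],[0.19,-0.05,0,0],[0.19,-0.05,0,0],[0.19,-0.05,0,0]]'
python3 -m handwheel '[[0.1,-0.024,0,0],[0.1,-0.024,0,0],[0,0,0,0]]'
python3 -m handwheel '[[0.05,-0.012,0,0],[0.05,-0.012,0,0],[0,0,0,0]]'
```

```text
t: 31.05
eef_pos: [0.4717, 0.1267, 0.1888]
ee_rot: [-3.142, -0.0, -0.242]
force: [0.5, -0.1, -0.4]
width: 0.0449
t: 31.85
eef_pos: [0.4868, 0.1227, 0.1886]
ee_rot: [3.142, 0.0, -0.241]
force: [-0.2, -0.4, 0.1]
width: 0.0446
t: 32.15
eef_pos: [0.4887, 0.1222, 0.1886]
ee_rot: [3.141, 0.0, -0.241]
force: [-1.1, 0.5, 0.1]
width: 0.0448
t: 32.45
eef_pos: [0.4892, 0.122, 0.1886]
ee_rot: [3.141, 0.001, -0.241]
force: [-4.2, 1.5, 1.8]
width: 0.0446
```

```bash
python3 -m handwheel '[[0.05,-0.012,0,0],[0.05,-0.012,0,0],[0.05,-0.012,0,0],[0,0,0,0]]'
python3 -m handwheel '[[0.05,-0.012,0,0],[0.05,-0.012,0,0],[0,0,0,0]]'
python3 -m handwheel '[[0.05,-0.012,0,0],[0,0,0,0]]'
```

```text
t: 32.85
eef_pos: [0.4898, 0.1218, 0.1885]
ee_rot: [3.141, 0.002, -0.241]
force: [-11.9, 6.9, 7.2]
width: 0.0447
t: 33.15
eef_pos: [0.49, 0.1217, 0.1885]
ee_rot: [3.14, 0.004, -0.241]
force: [-18.5, 10.7, 11.1]
width: 0.0451
t: 33.35
eef_pos: [0.4902, 0.1217, 0.1885]
ee_rot: [3.14, 0.004, -0.241]
force: [-21.0, 12.6, 13.5]
width: 0.0445
```

It is firm in both directions. Now I'll retreat the way I came, so both cameras can see the result.

```bash
python3 -m handwheel '[[-0.1,0.024,0,0],[-0.4,0.1,0,0],[-0.8,0.2,0,0],[0,0,2,0],[0,0,4,0],[0,0,5,0],[0,0,5,0],[0,0,5,0],[0,0,5,0],[0,0,5,0],[0,0,5,0],[-1,1.5,0,0],[-2,3,0,0],[-2,3,0,0],[-2,3,0,0],[-2,3,0,0],[-2,3,0,0],[-2,3,0,0],[-2,3,0,0],[-2,3,0,0]]'
python3 -m handwheel '[[-2,3,0,0],[-2,3,0,0],[-2,3,0,0],[-2,3,0,0],[-2,3,0,0],[-2,3,0,0],[-1,2,0,0],[0,0,0,0],[0,0,0,0]]'
python3 - <<'E'
from h import *
for n in("scene","top"):
    f=grab(n); np.savez(f"pics/{n}9.npz",**f)
    save(n+"9",f["image"])
    save("z"+n,f["image"][160:225,160:250] if n=="scene" else f["image"][160:255,175:285],8.5 if n=="scene" else 6)
E
```

```text
t: 35.35
eef_pos: [0.3085, 0.3803, 0.5487]
ee_rot: [-3.141, -0.0, -0.241]
force: [0.1, 1.4, 0.7]
width: 0.0444
t: 36.25
eef_pos: [0.1794, 0.5797, 0.548]
ee_rot: [3.141, -0.0, -0.24]
force: [0.0, 0.1, -0.1]
width: 0.0447
```

View pics/scene9.png

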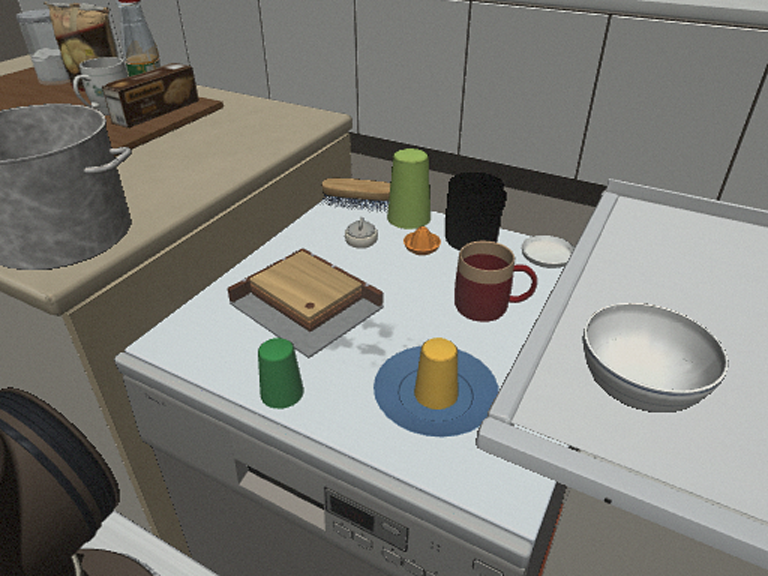

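View pics/zscene.png

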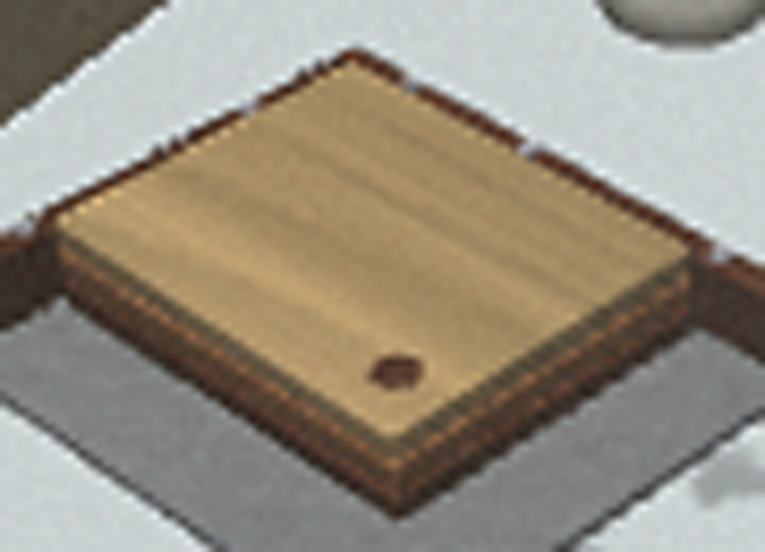

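View pics/ztop.png

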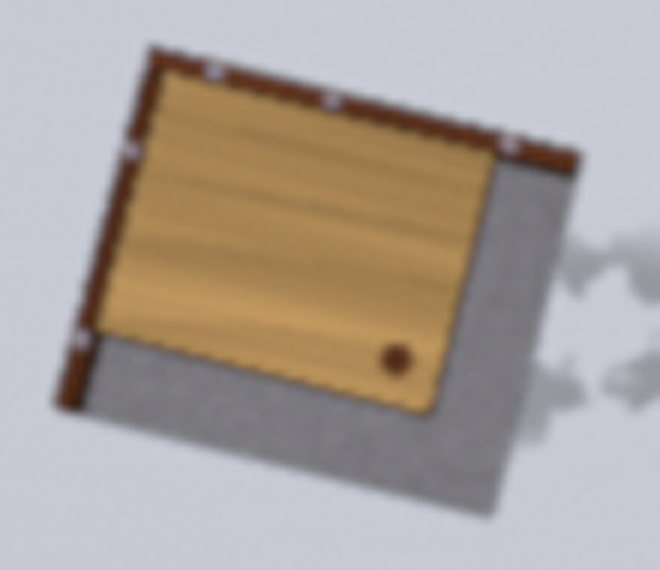

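The pile now fills the corner: in ztop the top board's edges run along both rails ((160,70), (490,155), (95,330)) and no lower board protrudes. Last, a numeric check of the cup on the saucer and of the bystanders.

```bash
python3 - <<'E'
from h import *
for n in("scene","top"):
    f=load(f"pics/{n}9.npz"); f0=load(f"pics/{n}0.npz"); P=cloud(f)
    m=big(mask(f,[20,170,90],[32,255,255])); p=P[m]; p=p[abs(p[:,2]-.083)<.006]
    print(n,"cup top",p.mean(0).round(4),cv2.minEnclosingCircle(p[:,:2].astype(np.float32)))
    m=mask(f,[100,90,40],[115,255,255]); m=big(m); c=max(cv2.findContours(m.astype(np.uint8),0,1)[0],key=len)[:,0]
    print(" saucer",cv2.minEnclosingCircle(ray(f,c,.018)[:,:2].astype(np.float32)))
    d=cv2.absdiff(f["image"],f0["image"]).max(2); d=cv2.medianBlur(d,3)>40
    k,l,s,_=cv2.connectedComponentsWithStats(d.astype(np.uint8)); print(" changed",[tuple(int(v) for v in x) for x in s[1:] if x[4]>12])
E
```

```text
scene cup top [ 0.4727 -0.1498  0.0821] ((0.470015287399292, -0.15233470499515533), 0.01778881624341011)
 saucer ((0.4619595408439636, -0.15894247591495514), 0.07847929000854492)
 changed [(166, 157, 79, 72, 2365), (204, 202, 5, 4, 17), (276, 225, 30, 48, 1190)]
top cup top [ 0.4666 -0.1564  0.0827] ((0.46596619486808777, -0.15570087730884552), 0.021744942292571068)
 saucer ((0.4649445712566376, -0.1570259928703308), 0.07751773297786713)
 changed [(191, 172, 66, 45, 681), (198, 191, 67, 46, 839), (213, 194, 23, 24, 437), (238, 218, 6, 5, 26), (320, 227, 25, 23, 444)]
```

Only the pile and cup regions have changed, and the cup is about 1–2 mm off the saucer's centre. Handing in.

```bash
python3 -c "
from station import arm
print(arm.job_done())"
```

```text
the job is handed in; nothing more can be done
None
```

The yellow cup stands mouth down on the blue saucer, and the three boards look flush against both rails. I handed the job in at about 36 s with the arm well clear. The hand-in reports no verdict.

- **Cup:** I lowered it until I felt contact, eased the pressure off, and only then opened the jaws. In the top view it is about 1–2 mm off the saucer's centre. The scene view gave about 10 mm, but only part of the cup's top was picked up there, so I trusted the top view.
- **Boards:** I tapped the pile with both fingertips across the rack (+y), then away from the robot (+x), and repeated both. In the second round, forces rose to about 25 N (+y) and 21 N (+x) at the expected home positions. The top view shows the top board's edges along both rails, and no lower board sticks out in either view.
- **Disagreement:** the stack's height, as I read it off the scene picture, came out about 2 pixels short at all three visible corners. I put that down to how I picked the pixels, because the rail end read short too.
- **Other things:** comparing the pictures before and after, only the pile and the saucer areas changed. The mug, timer, squeezer and green cup did not move.

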